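# Flip the bin marker of the empty stock box

### The job

Of the three open stock boxes on the bench one is empty. Turn over the flip marker that stands in front of that box: with the fingertips push its paddle up from below its free edge, over its pivot, and down until it lies flat on the side of the box with the cross up. Only push it, gently, do not grip it; do not lift, tip or shove the stand, and leave the other two markers, the cartons and everything else where they are.

Things in the scene. Friction and masses are not known exactly. Their poses are not given: they have to be found in the camera images.
- box_a: the EMPTY stock box: fixed open cardboard box, 120 (x) by 150 (y) by 80 mm high, walls 4 mm; origin under its centre on the bench, x pointing away from its marker. The three boxes swap places from run to run.
- stand_a: marker stand belonging to box_a, standing about 175 mm (centre to centre) in front of it (towards the robot): loose, about 0.9 kg, dark steel. Base plate 150 (x) by 64 (y) by 14 mm; a rest block 100 (x) by 26 (y) mm rises under the pivot to 92 mm; two cheeks, 64 mm over their outsides and 14 mm in x, rise to 106 mm and hold the pivot pin. Origin under the base's centre; x points to its box, y along the pivot.
- pivot_a (a point): middle of the pivot axis of the marker paddle on stand_a, 95 mm above the bench; fixed to the stand, with the stand's axes (the pivot runs along y).
- edge_a (a point): middle of the free edge of the marker paddle on stand_a, 90 mm from the pivot, half-way through its thickness. The paddle is a flat plate, 42 mm wide and 5 mm thick, 50 g, with a card on each face: a black disc on the face that is up at first, a black cross on the other. At the start its outer 40 mm reach out past the rest block over the base plate and past it, with free air below.
- flag_a (a joint): angle of the marker paddle on stand_a (rad): 0 lies level towards the robot (stand's -x), disc up; pi/2 stands upright; pi lies level towards its box (stand's +x), cross up, against its stop. Starts at 0.05 to 0.5. The hinge is stiff: the paddle stays wherever it is left, about 1 N at the free edge moves it.
- box_b: a stock box that holds two small cartons: fixed open cardboard box, 120 (x) by 150 (y) by 80 mm high, walls 4 mm; origin under its centre on the bench, x pointing away from its marker. The three boxes swap places from run to run.
- stand_b: marker stand belonging to box_b, standing about 175 mm (centre to centre) in front of it (towards the robot): loose, about 0.9 kg, dark steel. Base plate 150 (x) by 64 (y) by 14 mm; a rest block 100 (x) by 26 (y) mm rises under the pivot to 92 mm; two cheeks, 64 mm over their outsides and 14 mm in x, rise to 106 mm and hold the pivot pin. Origin under the base's centre; x points to its box, y along the pivot.
- pivot_b (a point): middle of the pivot axis of the marker paddle on stand_b, 95 mm above the bench; fixed to the stand, with the stand's axes (the pivot runs along y).
- edge_b (a point): middle of the free edge of the marker paddle on stand_b, 90 mm from the pivot, half-way through its thickness. The paddle is a flat plate, 42 mm wide and 5 mm thick, 50 g, with a card on each face: a black disc on the face that is up at first, a black cross on the other. At the start its outer 40 mm reach out past the rest block over the base plate and past it, with free air below.
- flag_b (a joint): angle of the marker paddle on stand_b (rad): 0 lies level towards the robot (stand's -x), disc up; pi/2 stands upright; pi lies level towards its box (stand's +x), cross up, against its stop. Starts at 0.05 to 0.5. The hinge is stiff: the paddle stays wherever it is left, about 1 N at the free edge moves it.
- box_c: a stock box that holds one carton: fixed open cardboard box, 120 (x) by 150 (y) by 80 mm high, walls 4 mm; origin under its centre on the bench, x pointing away from its marker. The three boxes swap places from run to run.
- stand_c: marker stand belonging to box_c, standing about 175 mm (centre to centre) in front of it (towards the robot): loose, about 0.9 kg, dark steel. Base plate 150 (x) by 64 (y) by 14 mm; a rest block 100 (x) by 26 (y) mm rises under the pivot to 92 mm; two cheeks, 64 mm over their outsides and 14 mm in x, rise to 106 mm and hold the pivot pin. Origin under the base's centre; x points to its box, y along the pivot.
- pivot_c (a point): middle of the pivot axis of the marker paddle on stand_c, 95 mm above the bench; fixed to the stand, with the stand's axes (the pivot runs along y).
- edge_c (a point): middle of the free edge of the marker paddle on stand_c, 90 mm from the pivot, half-way through its thickness. The paddle is a flat plate, 42 mm wide and 5 mm thick, 50 g, with a card on each face: a black disc on the face that is up at first, a black cross on the other. At the start its outer 40 mm reach out past the rest block over the base plate and past it, with free air below.
- flag_c (a joint): angle of the marker paddle on stand_c (rad): 0 lies level towards the robot (stand's -x), disc up; pi/2 stands upright; pi lies level towards its box (stand's +x), cross up, against its stop. Starts at 0.05 to 0.5. The hinge is stiff: the paddle stays wherever it is left, about 1 N at the free edge moves it.
- stock_1: bystander: small carton 70 x 50 x 50 mm, 90 g, loose in box_b; origin at the centre of its underside.
- stock_2: bystander: small carton 60 x 45 x 60 mm, 80 g, loose in box_b; origin at the centre of its underside.
- stock_3: bystander: carton 80 x 90 x 55 mm, 150 g, loose in box_c; origin at the centre of its underside.
- jar: bystander: loose small clear jar with a black lid, 32 mm across, 45 mm high, between two stands; origin at the centre of its underside.
- parcel: bystander: loose small carton 36 x 30 x 36 mm, between two stands; origin at the centre of its underside.
- tape: bystander: loose roll of packing tape lying flat, 90 mm across, 48 mm high, at the right; origin at the centre of its underside.
- stapler: bystander: loose black stapler, 130 x 34 x 55 mm, at the left; origin at the centre of its underside.
- mug: bystander: loose white mug, 80 mm across, 92 mm high, at the right; origin at the centre of its underside.
Not all that is in view belongs to the job. Leave any turquoise look-alike of the stand_a alone. What is shaped like the stand_b but green is not meant.

How it is judged:
By the outcome, as a careful person would: the job done as asked, in the order asked, and still so for the second after the job is handed in, with the robot touching nothing.
It also fails if it takes over 58 s, if anything falls off the work surface, if the arm or the gripper's body presses on something with over 40 N, if the wrist force passes 120 N, or if a joint passes its speed limit or range.

### The arm

A 6-joint arm with a two-finger parallel gripper is mounted at the origin on the work surface. World frame = base frame: x ahead of the robot, y to its left, z up, the work surface at z = 0. Lengths are in m, angles in rad, forces in N, time in s.
With the tool pointing down it reaches from about 0.35 to 0.975 m from the base axis. Payload 17.4 kg.
Tool frame: the origin (TCP) lies midway between the tips of the shut fingers; the grasp point (between the pads) lies 19 mm behind it (ctrl.tcp_to_grasp is the z of the grasp point in the tool frame, in m); z points along the fingers, y is the direction in which the jaws open and shut (so a half turn about z gives the same grasp; the last joint's range is limited). The gripper opens to 85 mm and grips with 20 to 120 N. Pads are 22 mm wide; open, the fingers measure 114 mm over their backs; the gripper's body (76 mm by 85 mm) begins 54 mm behind the grasp point. The pads swing forward as they close: fully open they stand 13 mm farther back than shut.
Start: joints at [-1.287, 0.116, 1.442, -0, 1.584, -0.038], TCP at [0.213, -0.64, 0.231] pointing down, gripper open.
Joint ranges: [-2.83, 2.83], [-0.83, 2.19], [0.07, 2.5], [-1.14, 4.28], [0.01, 3], [-2.97, 2.97]. Speed limits (rad/s): [1.89, 1.89, 2.22, 3.14, 3.14, 3.14].

### API

Orientations are given as [roll, pitch, yaw] about the fixed x, y, z axes, in that order (R = Rz(yaw) Ry(pitch) Rx(roll)).
In Python, from station import ctrl gives the robot as it stands.
- The arm moves only by the tool send_rows, never from a script. Its argument "plan" is a list of rows, each an object of numbers: "dx", "dy", "dz": the shift along the world's x, y, z scaled (see below); "roll": the turn about the world's z scaled (see below); "grip": the opening, from -1 (shut) to 1 (fully open). A call has 1 to 10 rows; each row is the pose to reach, as a shift and turn from the pose measured when the call began, turning the shorter way round; what a row does not reach only later rows make up. The controller multiplies each number of a shift by 15 cm and each number of a turn by 180 degrees. A row lasts 1/8 s, in which the tool goes at most 62.5 mm and 10.7 degrees, less where a joint would pass 70% of its speed; a pose out of reach is approached as far as the arm can. A call with a number of a shift or a turn outside -1 to 1 is refused whole. A call with a gripper value outside its range is refused whole. The fingers move at their own pace and stop on an object; the grip force is fixed at half the most. Time passes only in rows, so rows that repeat a pose let the fingers close. It gives the time, the measured TCP pose, the force and the opening at its end, in the units of the state.
- ctrl.get_state(): the state, without advancing time (a new reading comes with each control period).
- ctrl.grab_frame(name): name is "side" or "top"; returns the picture (480x640x3 uint8, red, green, blue); there is no depth.
- ctrl.camera_model(name): a dict with "camera_matrix" (3x3 intrinsics, pixels), "rvec" (rotation vector, rad) and "tvec" (3), from world to camera coordinates, as OpenCV has them. Camera axes: x right, y down, z forward; pixel columns grow to the right and rows downward; lengths in m; the calibration is good to about 2 mm. A picture is of the moment at which its call begins. camera_model takes no time and is no camera call.
- ctrl.close_job(): hands the job in, once; it reports no verdict.
The state is a dict: "time_s": time; "qpos": joint angles; "qvel": joint speeds; "joint_torque": joint torques, N m; "eef_pos": TCP position; "tcp_rot": TCP orientation; "wrist_force": force on the tool from outside, world axes, zero at the start; "ft_torque": the same for the moment, N m; "finger_gap": finger opening in m.
Only numpy, scipy, OpenCV 4.12 (cv2) and the standard library are available. Lean on these libraries where they do the work, as an engineer would, in place of code of your own. Each camera call takes 0.05 s, during which the arm holds its last target.

## Working session

There is one attempt and no reset: what is moved stays moved. The work goes in short steps, Python scripts to look and compute and a tool call to move; the robot and the scene stay as the last step left them, time stands still between calls to the robot, and variables do not carry over. Pictures are saved under pics/ and viewed, and the job is handed in when it is done.

Besides the shell and the picture viewer there is one more tool, called by a JSON object that holds its "name" and its "arguments". send_rows: Moves the arm, as the interface text tells. Its arguments: {"type":"object","properties":{"plan":{"type":"array","items":{"type":"object","properties":{"dx":{"type":"number","minimum":-1,"maximum":1},"dy":{"type":"number","minimum":-1,"maximum":1},"dz":{"type":"number","minimum":-1,"maximum":1},"roll":{"type":"number","minimum":-1,"maximum":1},"grip":{"type":"number"}}}}},"required":["plan"]}

```bash
mkdir -p pics; python3 - <<'E'
from station import ctrl
import cv2
s=ctrl.get_state();print(s)
for n in("side","top"):
    cv2.imwrite(f"pics/{n}0.png",ctrl.grab_frame(n)[:,:,::-1]);m=ctrl.camera_model(n);print(m)
    import numpy as np
    R=cv2.Rodrigues(np.array(m['rvec'],float))[0];print(-R.T@np.array(m['tvec']).ravel())
E
```

```text
{'time_s': 0.0, 'qpos': array([-1.28678347e+00,  1.16442347e-01,  1.44228858e+00, -1.99180696e-05,
        1.58399279e+00, -3.77897411e-02]), 'qvel': array([-0.00183793, -0.00055604, -0.0017899 , -0.00085185, -0.00099776,
        0.00061316]), 'joint_torque': array([-1.57481991e-03, -7.31985426e+01, -6.32489991e+01, -3.51399319e-05,
        6.26137728e-03,  5.77163200e-05]), 'eef_pos': array([ 0.21342325, -0.64015921,  0.23057712]), 'tcp_rot': array([-3.14046165e+00, -2.28299667e-05,  3.21802337e-01]), 'wrist_force': array([-0.61098063, -0.09926432, -0.18573254]), 'ft_torque': array([-0.01754009, -0.02194065,  0.03457869]), 'finger_gap': 0.08557895608525411}
{'camera_matrix': array([[586.91919897,   0.        , 329.6671985 ],
       [  0.        , 586.91919897, 237.97711065],
       [  0.        ,   0.        ,   1.        ]]), 'rvec': array([ 0.13056779, -2.64038403,  1.55571746]), 'tvec': array([0.46513223, 0.08449368, 1.30194615])}
[0.32596537 1.14186507 0.71305097]
{'camera_matrix': array([[528.50412671,   0.        , 322.79547537],
       [  0.        , 528.50412671, 239.10614032],
       [  0.        ,   0.        ,   1.        ]]), 'rvec': array([ 2.13941209, -2.10835688,  0.20106423]), 'tvec': array([-0.01964287,  0.51244037,  1.18829182])}
[ 0.28254989 -0.01189727  1.2629499 ]
```

View pics/side0.png

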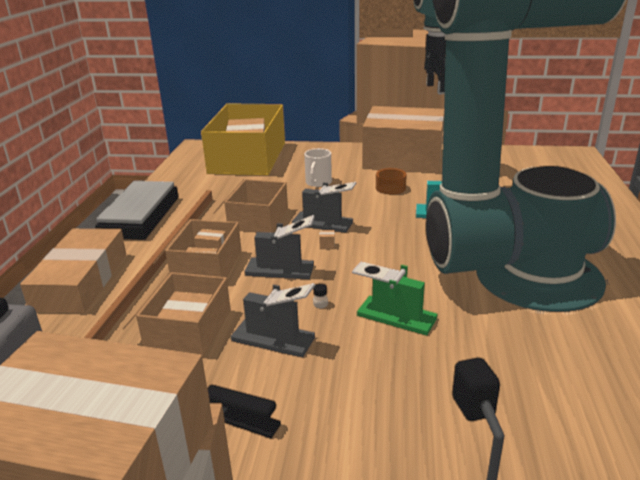

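View pics/top0.png

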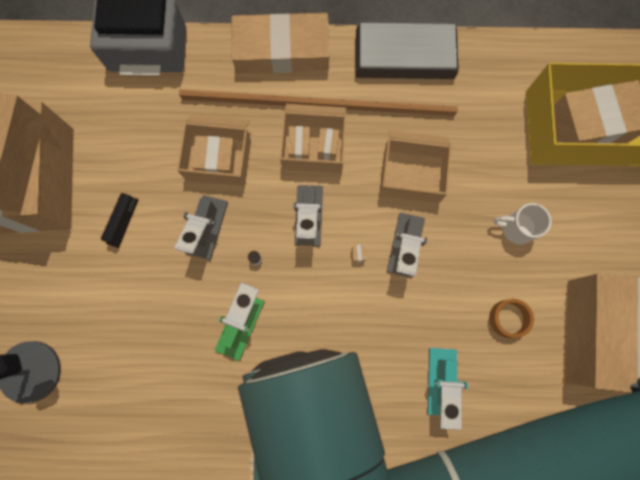

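The top view shows the empty box at about (417,168) px, with its stand at about (406,245). The left box holds one carton and the middle box two. I'll zoom in on that stand.

```bash
python3 - <<'E'
import cv2
a=cv2.imread('pics/top0.png')[200:290,360:460];cv2.imwrite('pics/top0z.png',cv2.resize(a,None,fx=6,fy=6,interpolation=cv2.INTER_CUBIC))
a=cv2.imread('pics/side0.png')[165:245,280:380];cv2.imwrite('pics/side0z.png',cv2.resize(a,None,fx=7,fy=7,interpolation=cv2.INTER_CUBIC))
E
```

```text
(no output)
```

View pics/top0z.png

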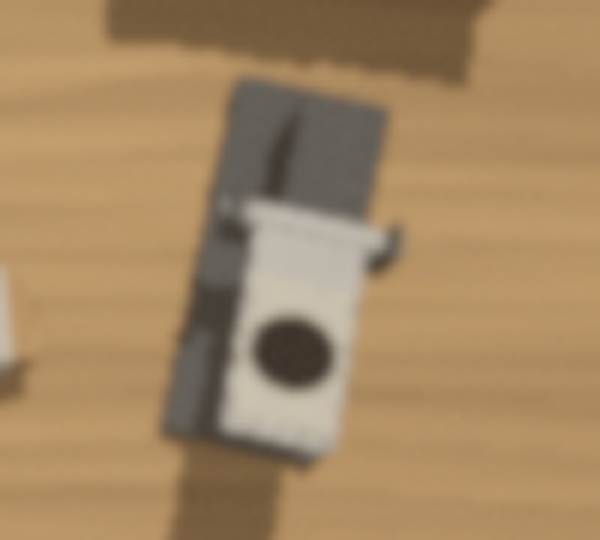

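View pics/side0z.png

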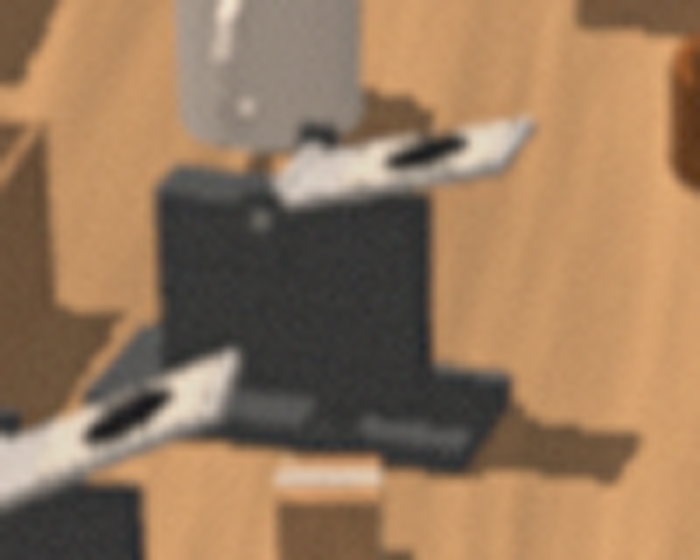

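```bash
cat > h.py <<'E'
import cv2,numpy as np
from station import ctrl
def cam(n):
    m=ctrl.camera_model(n);R=cv2.Rodrigues(np.array(m['rvec'],float))[0];t=np.array(m['tvec'],float).reshape(3);return np.array(m['camera_matrix']),R,t
def ray(n,p):
    K,R,t=cam(n);d=R.T@np.linalg.inv(K)@np.array([p[0],p[1],1.]);return -R.T@t,d
def plane(n,p,z):
    o,d=ray(n,p);return o+d*(z-o[2])/d[2]
def tri(p,q):
    a,d=ray('top',p);b,e=ray('side',q);s=np.linalg.lstsq(np.c_[d,-e],b-a,rcond=None)[0]
    u=a+d*s[0];v=b+e*s[1];return (u+v)/2,np.linalg.norm(u-v)
def proj(n,X):
    K,R,t=cam(n);x=K@(R@np.array(X)+t);return x[:2]/x[2]
E
python3 - <<'E'
from h import *
np.set_printoptions(precision=4,suppress=True)
T=lambda x,y:((x+.5)/6-.5+360,(y+.5)/6-.5+200)
S=lambda x,y:((x+.5)/7-.5+280,(y+.5)/7-.5+165)
c=[plane('top',T(*p),.014) for p in((240,75),(388,108),(312,466),(163,435))]
print(np.array(c),[np.linalg.norm(c[i]-c[i-1]) for i in range(4)]);m=np.mean(c,0);print('centre',m)
d=(c[0]+c[1]-c[2]-c[3]);yaw=np.arctan2(d[1],d[0]);print('yaw',yaw,np.degrees(yaw))
print('disc',tri(T(293,352),S(427,152)))
print('free edge L(+y)',tri(T(220,428),S(497,180)),'R',tri(T(333,455),S(532,122)))
# direct pivot and shape
u=np.array([np.cos(yaw),np.sin(yaw),0])
for z in (.095,):
  print('cheek L',plane('top',T(232,215),.106),'R',plane('top',T(390,248),.106))
D=tri(T(293,352),S(427,152))[0]; 
print('disc rel',(D-m)@u,(D-m)@np.array([-u[1],u[0],0]))
E
```

```text
[[ 0.5887 -0.1978  0.014 ]
 [ 0.5759 -0.2574  0.014 ]
 [ 0.4301 -0.2242  0.014 ]
 [ 0.4416 -0.1654  0.014 ]] [np.float64(0.15066136524843157), np.float64(0.061029513829760705), np.float64(0.1495297244760612), np.float64(0.05997436080065883)]
centre [ 0.5091 -0.2112  0.014 ]
yaw -0.22024440711128754 -12.619074988837871
disc (array([ 0.4603, -0.2008,  0.115 ]), np.float64(0.000604243826083706))
free edge L(+y) (array([ 0.4323, -0.1735,  0.1171]), np.float64(0.0019698908322483624)) R (array([ 0.4227, -0.2135,  0.122 ]), np.float64(0.0024437584454920108))
cheek L [ 0.5126 -0.1804  0.106 ] R [ 0.501  -0.2389  0.106 ]
disc rel -0.04986759449642585 -0.0005248396225605061
```

The stand's base centre measures (0.509, -0.211) with yaw -12.6°, and the sides come out at 150 x 61 mm against the true 150 x 64. The paddle's free edge is at about (0.427, -0.193, 0.119), so its angle is about 0.28 rad. I'll shut the fingers, turn them square to the stand, and travel at the current height.

{"name": "send_rows", "arguments": {"plan": [{"dx": 0.1,"dy": 0.25,"dz": 0,"roll": -0.05,"grip": -1},{"dx": 0.2,"dy": 0.5,"dz": 0,"roll": -0.1,"grip": -1},{"dx": 0.3,"dy": 0.75,"dz": 0,"roll": -0.15,"grip": -1},{"dx": 0.4,"dy": 1,"dz": 0,"roll": -0.172,"grip": -1},{"dx": 0.4,"dy": 1,"dz": 0,"roll": -0.172,"grip": -1}]}}

```text
time_s: 0.72
eef_pos: [0.2742, -0.4884, 0.2309]
tcp_rot: [-3.141, -0.0, -0.217]
wrist_force: [-0.4, -0.5, 0.7]
finger_gap: 0.0
```

{"name": "send_rows", "arguments": {"plan": [{"dx": 0.1,"dy": 0.25,"dz": 0,"roll": 0,"grip": -1},{"dx": 0.2,"dy": 0.5,"dz": 0,"roll": 0,"grip": -1},{"dx": 0.3,"dy": 0.75,"dz": 0,"roll": 0,"grip": -1},{"dx": 0.4,"dy": 1,"dz": 0,"roll": 0,"grip": -1},{"dx": 0.4,"dy": 1,"dz": 0,"roll": 0,"grip": -1}]}}

```text
time_s: 1.35
eef_pos: [0.3349, -0.3373, 0.2311]
tcp_rot: [-3.141, -0.001, -0.215]
wrist_force: [0.7, -0.3, 1.1]
finger_gap: -0.0002
```

{"name": "send_rows", "arguments": {"plan": [{"dx": 0.1,"dy": 0.3,"dz": 0,"roll": 0,"grip": -1},{"dx": 0.2,"dy": 0.6,"dz": 0,"roll": 0,"grip": -1},{"dx": 0.27,"dy": 0.9,"dz": 0,"roll": 0,"grip": -1},{"dx": 0.27,"dy": 1,"dz": 0,"roll": 0,"grip": -1},{"dx": 0.27,"dy": 1,"dz": 0,"roll": 0,"grip": -1}]}}

```text
time_s: 1.98
eef_pos: [0.3754, -0.1876, 0.2311]
tcp_rot: [-3.141, -0.001, -0.213]
wrist_force: [0.5, -0.2, 0.2]
finger_gap: 0.0004
```

{"name": "send_rows", "arguments": {"plan": [{"dx": 0,"dy": 0.02,"dz": -0.25,"roll": 0,"grip": -1},{"dx": 0,"dy": 0.02,"dz": -0.5,"roll": 0,"grip": -1},{"dx": 0,"dy": 0.02,"dz": -0.75,"roll": 0,"grip": -1},{"dx": 0,"dy": 0.02,"dz": -0.88,"roll": 0,"grip": -1},{"dx": 0,"dy": 0.02,"dz": -0.88,"roll": 0,"grip": -1}]}}

```text
time_s: 2.6
eef_pos: [0.375, -0.1852, 0.0985]
tcp_rot: [-3.141, 0.001, -0.214]
wrist_force: [0.2, 0.1, 0.4]
finger_gap: -0.0
```

```bash
python3 - <<'E'
from h import *
print(ctrl.get_state()['eef_pos'],proj('side',ctrl.get_state()['eef_pos']))
a=ctrl.grab_frame('side')[150:250,270:400,::-1];cv2.imwrite('pics/side1z.png',cv2.resize(a,None,fx=6,fy=6,interpolation=cv2.INTER_CUBIC))
a=ctrl.grab_frame('top')[:,:,::-1];cv2.imwrite('pics/top1.png',a)
E
```

```text
[ 0.37499288 -0.18516375  0.09845802] [374.43411366 195.88239565]
```

View pics/side1z.png

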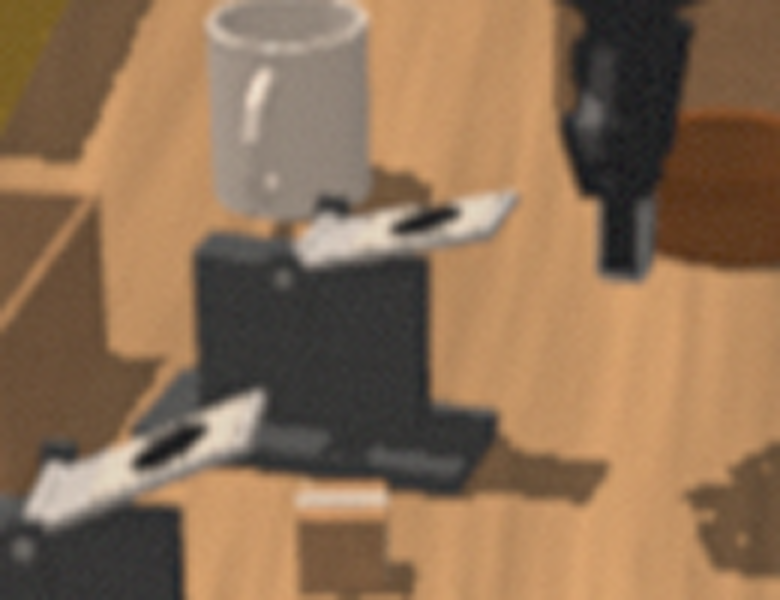

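The side view shows the shut fingertips, about 20 mm wide, at about (374,196) px in front of the free edge. They sit below it, and the paddle hasn't moved. A downward-pointing tool can't get under the paddle, so I'll bring the tips just below and in front of the edge. From there I'll rise faster than the edge does, so the contact always pushes up.

{"name": "send_rows", "arguments": {"plan": [{"dx": 0.07,"dy": 0.0,"dz": -0.02,"roll": 0,"grip": -1},{"dx": 0.14,"dy": -0.01,"dz": -0.04,"roll": 0,"grip": -1},{"dx": 0.18,"dy": -0.015,"dz": -0.043,"roll": 0,"grip": -1},{"dx": 0.21,"dy": -0.02,"dz": -0.043,"roll": 0,"grip": -1},{"dx": 0.225,"dy": -0.025,"dz": -0.043,"roll": 0,"grip": -1},{"dx": 0.225,"dy": -0.025,"dz": -0.043,"roll": 0,"grip": -1}]}}

```text
time_s: 3.45
eef_pos: [0.4097, -0.1891, 0.094]
tcp_rot: [3.141, -0.002, -0.214]
wrist_force: [0.7, 0.7, 0.3]
finger_gap: -0.0
```

```bash
cat >> h.py <<'E'
P=np.array([.5085,-.211,0]);U=np.array([.9758,-.2185,0]);V=np.array([.2185,.9758,0])
def sv():
    s=ctrl.get_state();e=s['eef_pos'];print('s,v,z mm',np.round(1e3*np.array([(e-P)@U,(e-P)@V,e[2]]),1),'F',np.round(s['wrist_force'],1))
def shot(k):
    sv();a=ctrl.grab_frame('side')[130:250,250:380,::-1];cv2.imwrite(f'pics/{k}.png',cv2.resize(a,None,fx=5,fy=5,interpolation=cv2.INTER_CUBIC))
E
python3 -c "
from h import *
shot('s2')"
```

```text
s,v,z mm [-101.2   -0.2   94. ] F [0.7 0.7 0.3]
```

View pics/s2.png

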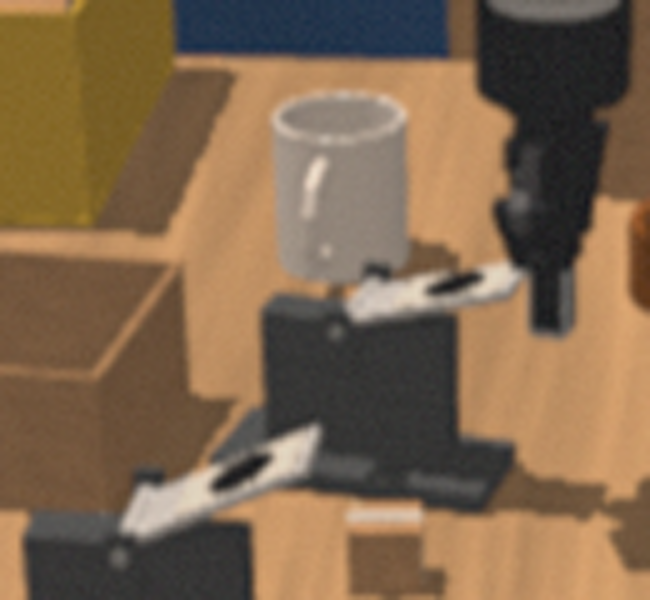

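{"name": "send_rows", "arguments": {"plan": [{"dx": 0,"dy": 0,"dz": 0.06,"roll": 0,"grip": -1},{"dx": 0.02,"dy": -0.004,"dz": 0.06,"roll": 0,"grip": -1},{"dx": 0.034,"dy": -0.008,"dz": 0.073,"roll": 0,"grip": -1},{"dx": 0.044,"dy": -0.01,"dz": 0.105,"roll": 0,"grip": -1},{"dx": 0.053,"dy": -0.012,"dz": 0.14,"roll": 0,"grip": -1},{"dx": 0.065,"dy": -0.015,"dz": 0.17,"roll": 0,"grip": -1}]}}

```text
time_s: 4.25
eef_pos: [0.4194, -0.1913, 0.1199]
tcp_rot: [3.141, -0.002, -0.214]
wrist_force: [-2.1, 0.9, -0.2]
finger_gap: -0.0
```

```bash
python3 -c "
from h import *
shot('s3')"
```

```text
s,v,z mm [-91.3  -0.2 119.9] F [-2.1  0.9 -0.2]
```

View pics/s3.png

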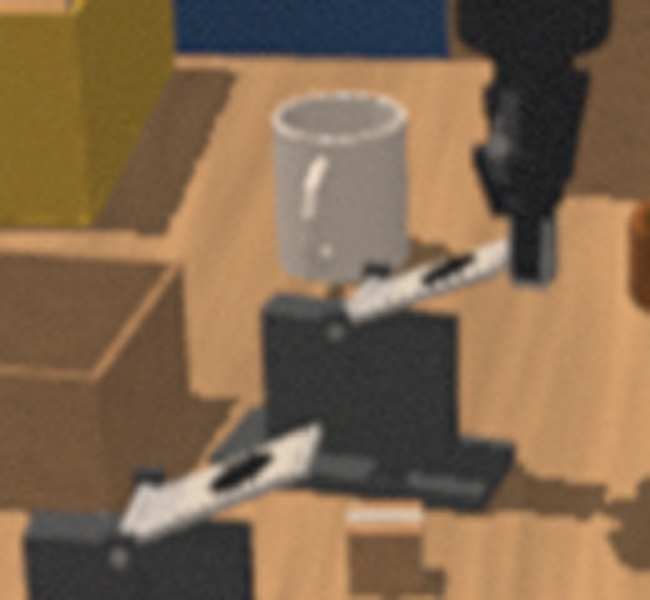

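The paddle is rising with little force, about 2 N, and the stand is at the same pixels as before. I'll continue along the arc.

{"name": "send_rows", "arguments": {"plan": [{"dx": 0.011,"dy": -0.003,"dz": 0.027,"roll": 0,"grip": -1},{"dx": 0.021,"dy": -0.005,"dz": 0.053,"roll": 0,"grip": -1},{"dx": 0.032,"dy": -0.007,"dz": 0.077,"roll": 0,"grip": -1},{"dx": 0.044,"dy": -0.01,"dz": 0.1,"roll": 0,"grip": -1},{"dx": 0.074,"dy": -0.016,"dz": 0.147,"roll": 0,"grip": -1},{"dx": 0.093,"dy": -0.02,"dz": 0.17,"roll": 0,"grip": -1},{"dx": 0.113,"dy": -0.025,"dz": 0.193,"roll": 0,"grip": -1},{"dx": 0.135,"dy": -0.03,"dz": 0.213,"roll": 0,"grip": -1},{"dx": 0.158,"dy": -0.035,"dz": 0.233,"roll": 0,"grip": -1},{"dx": 0.204,"dy": -0.046,"dz": 0.267,"roll": 0,"grip": -1}]}}

```text
time_s: 5.55
eef_pos: [0.4506, -0.1984, 0.1608]
tcp_rot: [3.141, -0.003, -0.214]
wrist_force: [-1.3, 1.1, 0.9]
finger_gap: 0.0
```

```bash
python3 -c "
from h import *
shot('s4')"
```

```text
s,v,z mm [-59.3  -0.3 160.8] F [-1.3  1.1  0.9]
```

View pics/s4.png

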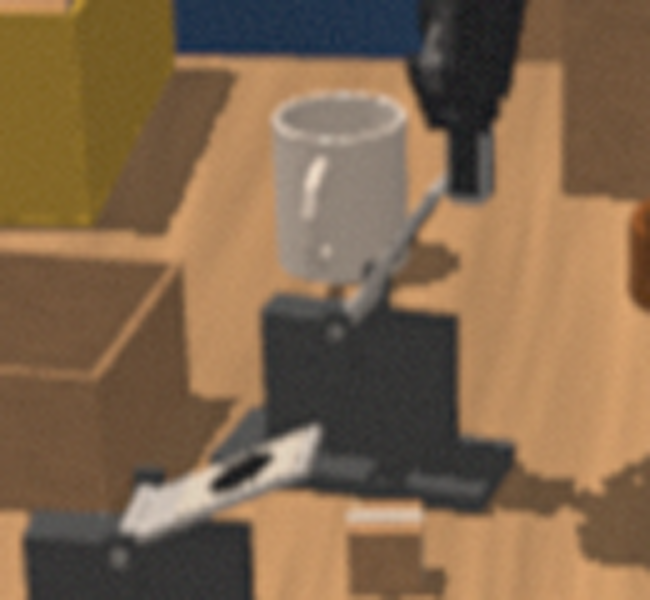

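{"name": "send_rows", "arguments": {"plan": [{"dx": 0.03,"dy": -0.007,"dz": 0.01,"roll": 0,"grip": -1},{"dx": 0.061,"dy": -0.014,"dz": 0.021,"roll": 0,"grip": -1},{"dx": 0.093,"dy": -0.021,"dz": 0.031,"roll": 0,"grip": -1},{"dx": 0.126,"dy": -0.028,"dz": 0.041,"roll": 0,"grip": -1},{"dx": 0.16,"dy": -0.036,"dz": 0.045,"roll": 0,"grip": -1},{"dx": 0.191,"dy": -0.043,"dz": 0.048,"roll": 0,"grip": -1},{"dx": 0.256,"dy": -0.057,"dz": 0.048,"roll": 0,"grip": -1},{"dx": 0.321,"dy": -0.072,"dz": 0.035,"roll": 0,"grip": -1},{"dx": 0.355,"dy": -0.079,"dz": 0.022,"roll": 0,"grip": -1},{"dx": 0.386,"dy": -0.086,"dz": 0.008,"roll": 0,"grip": -1}]}}

```text
time_s: 6.85
eef_pos: [0.5097, -0.2116, 0.1623]
tcp_rot: [3.141, -0.004, -0.214]
wrist_force: [0.3, 0.7, 0.0]
finger_gap: -0.0001
```

```bash
python3 -c "
from h import *
shot('s5')"
```

```text
s,v,z mm [  1.3  -0.3 162.3] F [0.3 0.7 0. ]
```

View pics/s5.png

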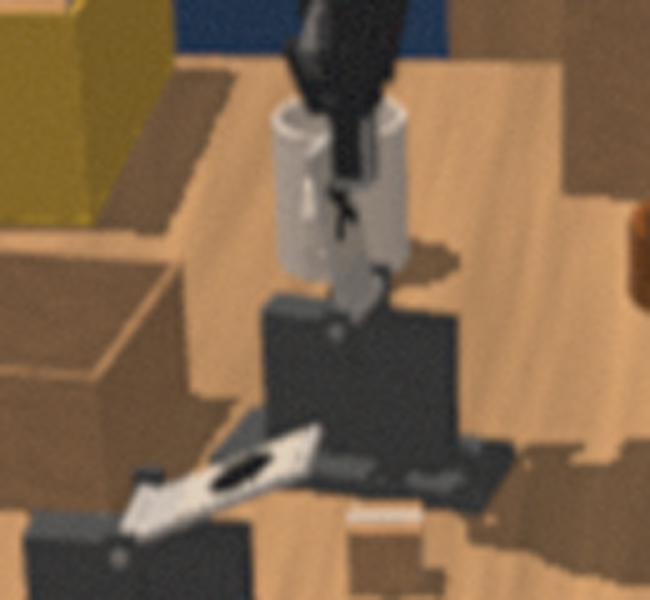

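{"name": "send_rows", "arguments": {"plan": [{"dx": 0.03,"dy": -0.007,"dz": -0.02,"roll": 0,"grip": -1},{"dx": 0.063,"dy": -0.014,"dz": -0.039,"roll": 0,"grip": -1},{"dx": 0.122,"dy": -0.027,"dz": -0.069,"roll": 0,"grip": -1},{"dx": 0.174,"dy": -0.039,"dz": -0.102,"roll": 0,"grip": -1},{"dx": 0.226,"dy": -0.051,"dz": -0.149,"roll": 0,"grip": -1},{"dx": 0.271,"dy": -0.061,"dz": -0.195,"roll": 0,"grip": -1},{"dx": 0.304,"dy": -0.068,"dz": -0.255,"roll": 0,"grip": -1},{"dx": 0.324,"dy": -0.072,"dz": -0.302,"roll": 0,"grip": -1},{"dx": 0.337,"dy": -0.075,"dz": -0.355,"roll": 0,"grip": -1}]}}

```text
time_s: 8.02
eef_pos: [0.5606, -0.2229, 0.1083]
tcp_rot: [3.141, -0.003, -0.214]
wrist_force: [-0.4, 0.1, 1.2]
finger_gap: -0.0001
```

```bash
python3 -c "
from h import *
shot('s6')"
```

```text
s,v,z mm [ 53.4  -0.2 108.3] F [-0.4  0.1  1.2]
```

View pics/s6.png

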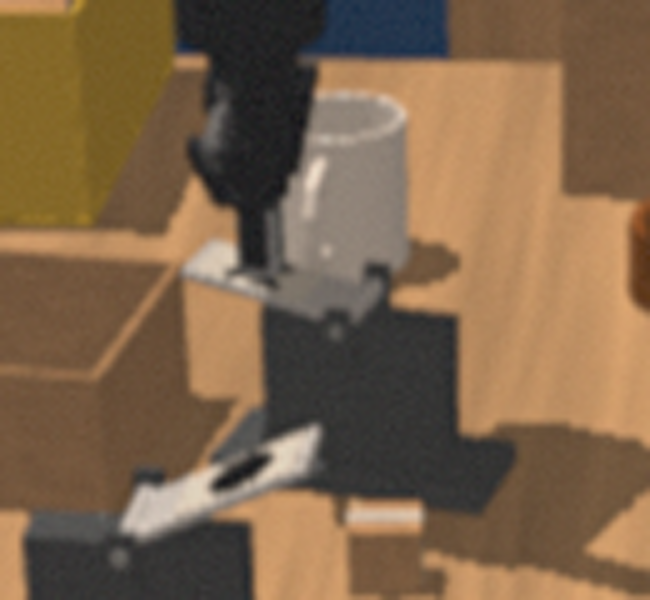

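{"name": "send_rows", "arguments": {"plan": [{"dx": 0.004,"dy": -0.001,"dz": -0.02,"roll": 0,"grip": -1},{"dx": 0.006,"dy": -0.001,"dz": -0.04,"roll": 0,"grip": -1},{"dx": 0.007,"dy": -0.001,"dz": -0.055,"roll": 0,"grip": -1},{"dx": 0.007,"dy": -0.001,"dz": -0.065,"roll": 0,"grip": -1},{"dx": 0.007,"dy": -0.001,"dz": -0.065,"roll": 0,"grip": -1}]}}

```text
time_s: 8.7
eef_pos: [0.5614, -0.2229, 0.0975]
tcp_rot: [-3.142, -0.002, -0.214]
wrist_force: [0.1, -0.6, 0.7]
finger_gap: -0.0
```

{"name": "send_rows", "arguments": {"plan": [{"dz": -0.004,"dx": 0,"dy": 0,"roll": 0,"grip": -1},{"dz": -0.008,"dx": 0,"dy": 0,"roll": 0,"grip": -1},{"dz": -0.008,"dx": 0,"dy": 0,"roll": 0,"grip": -1}]}}

```text
time_s: 9.07
eef_pos: [0.5615, -0.223, 0.0973]
tcp_rot: [3.141, -0.003, -0.214]
wrist_force: [-5.0, 0.7, 10.1]
finger_gap: -0.0001
```

The wrist reads 10 N upward, so the paddle is against its stop. I'll retreat straight up, then check.

{"name": "send_rows", "arguments": {"plan": [{"dz": 0.02,"dx": 0,"dy": 0,"roll": 0,"grip": -1},{"dz": 0.1,"dx": 0,"dy": 0,"roll": 0,"grip": -1},{"dz": 0.4,"dx": 0,"dy": 0,"roll": 0,"grip": -1},{"dz": 0.7,"dx": 0,"dy": 0,"roll": 0,"grip": -1},{"dz": 0.95,"dx": 0,"dy": 0,"roll": 0,"grip": -1},{"dz": 0.95,"dx": 0,"dy": 0,"roll": 0,"grip": -1}]}}

```text
time_s: 9.82
eef_pos: [0.5623, -0.2233, 0.244]
tcp_rot: [3.14, -0.008, -0.214]
wrist_force: [0.5, 0.0, -0.8]
finger_gap: 0.0006
```

{"name": "send_rows", "arguments": {"plan": [{"dx": -0.1,"dy": -0.3,"dz": 0,"roll": 0,"grip": -1},{"dx": -0.2,"dy": -0.6,"dz": 0,"roll": 0,"grip": -1},{"dx": -0.3,"dy": -1,"dz": 0,"roll": 0,"grip": -1},{"dx": -0.4,"dy": -1,"dz": 0,"roll": 0,"grip": -1},{"dx": -0.4,"dy": -1,"dz": 0,"roll": 0,"grip": -1}]}}

```text
time_s: 10.45
eef_pos: [0.5016, -0.3732, 0.2436]
tcp_rot: [3.141, -0.008, -0.215]
wrist_force: [-0.3, 0.5, 1.0]
finger_gap: 0.0
```

{"name": "send_rows", "arguments": {"plan": [{"dx": -0.2,"dy": -0.3,"dz": 0,"roll": 0,"grip": -1},{"dx": -0.4,"dy": -0.6,"dz": 0,"roll": 0,"grip": -1},{"dx": -0.6,"dy": -1,"dz": 0,"roll": 0,"grip": -1},{"dx": -0.6,"dy": -1,"dz": 0,"roll": 0,"grip": -1},{"dx": -0.6,"dy": -1,"dz": 0,"roll": 0,"grip": -1}]}}

```text
time_s: 11.08
eef_pos: [0.4123, -0.5224, 0.2434]
tcp_rot: [3.141, -0.008, -0.215]
wrist_force: [-0.6, 0.5, -0.0]
finger_gap: 0.0
```

```bash
python3 -c "
from h import *
shot('s7')
a=ctrl.grab_frame('top')[:,:,::-1];cv2.imwrite('pics/top7.png',a)
cv2.imwrite('pics/top7z.png',cv2.resize(a[200:290,360:460],None,fx=6,fy=6,interpolation=cv2.INTER_CUBIC))"
```

```text
s,v,z mm [ -25.9 -324.9  243.4] F [-0.6  0.5 -0. ]
```

View pics/s7.png

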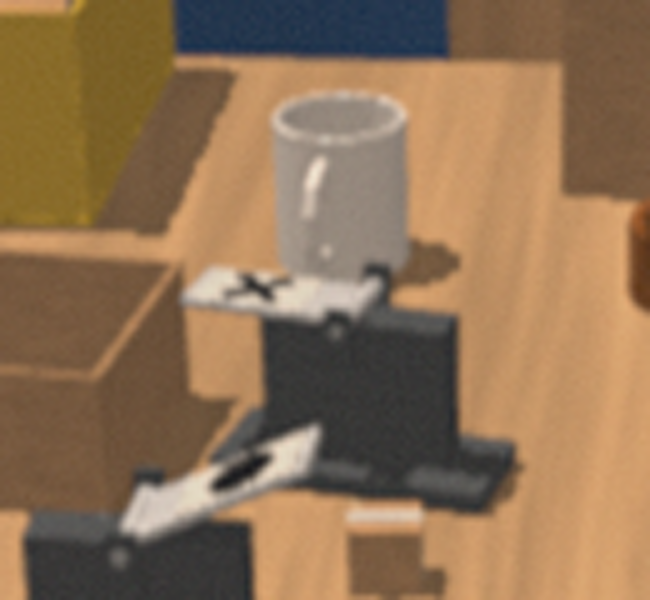

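View pics/top7z.png

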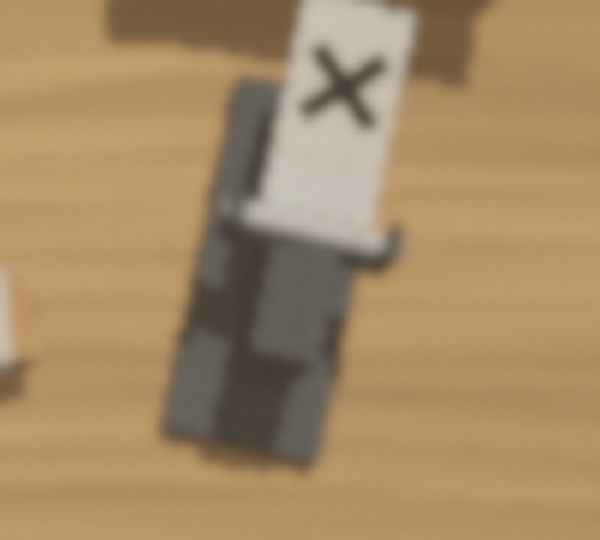

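View pics/top7.png

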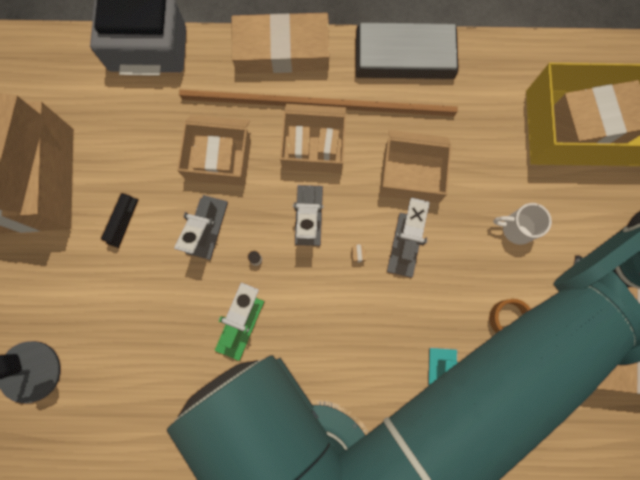

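The paddle lies towards the box with the cross up, and the base corners haven't moved. One check left, that it is level.

```bash
python3 - <<'E'
from h import *
T=lambda x,y:((x+.5)/6-.5+360,(y+.5)/6-.5+200)
S=lambda x,y:((x+.5)/5-.5+250,(y+.5)/5-.5+130)
print('cross',tri(T(343,87),S(257,287)),'edgeL',tri(T(300,0),S(183,297)),'edgeR',tri(T(415,12),S(210,268)))
E
```

```text
cross (array([ 0.5644059 , -0.2237491 ,  0.09975009]), np.float64(0.0014710103432789034)) edgeL (array([ 0.59910989, -0.20800173,  0.09990851]), np.float64(0.003642424064796691)) edgeR (array([ 0.5942384 , -0.25209967,  0.09724748]), np.float64(0.0006410197644264918))
```

```bash
python3 -c "
from station import ctrl
print(ctrl.close_job())"
```

```text
the job is handed in; nothing more can be done
None
```

The marker in front of the empty box (the right-hand one) is turned over. Its paddle lies flat towards the box with the cross up, and I've handed the job in at about 11 s of the 58 s allowed.

**How it was done:** I kept the fingers shut and pushed the paddle up from in front of and below its free edge, over the pivot and down to its stop. The tool only points straight down, so the tips pressed on the edge from the front while rising, not from directly underneath. Readings at the end of each move stayed under about 3 N until the final press, which reached about 11 N at the stop.

**Last checks:**
- **Paddle level:** the tips stopped at 97.3 mm, against an expected top face of 97.5 mm. The cameras put the cross at 99.8 mm and the edge corners at 99.9 and 97.2 mm, so it is level within the calibration. The 99.9 mm corner is the least certain, as its two camera rays missed each other by 3.6 mm.
- **Nothing else moved:** the stand's base corners are at the same pixels as before. By eye, the other two markers, cartons, jar, parcel, stapler and mug look unmoved. The arm hides part of the turquoise stand and some of the tape in the last top view, but it only passed well above them.

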